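# Slide the cupboard door shut on the salt

## Robot

A 6-joint arm with a two-finger parallel gripper is mounted at the origin on a cart in front of the work surface, level with it; the furniture and walls round the work are solid. World frame = base frame: x ahead of the robot, y to its left, z up, the work surface at z = 0. Lengths are in m, angles in degrees, forces in N, time in s.
With the tool pointing down it reaches from about 0.275 to 0.775 m from the base axis. Payload 14.6 kg.
Tool frame: the origin (TCP) lies on the centre line of the jaws, within the pads' length; the fingertips stand 25 mm ahead of it and the grasp point (between the pads) lies 6 mm ahead of it; z points along the fingers, y is the line along which they close (so a half turn about z gives the same grasp; the last joint's range is limited). The gripper opens to 85 mm and grips with 20 to 120 N. Pads are 22 mm wide; open, the fingers measure 114 mm over their backs; the gripper's body (76 mm by 85 mm) begins 54 mm behind the grasp point. The pads swing forward as they close: fully open they stand 13 mm farther back than shut.
Start: joints at [-77.08, 15.075, -2.767, 72.158, 0, 81.102], TCP at [0.195, -0.487, 0.256] pointing down, gripper open.
Joint ranges: [-151.79, 151.79], [-50.71, 97.33], [-67.44, 78.34], [-121.81, 120.89], [-77.56, 73.72], [-180, 180]. Speed limits (degrees/s): [108.29, 108.29, 147.25, 159.86, 180, 180].

## Interface

Orientations are given as a 3x3 rotation matrix whose columns are the frame's x, y, z axes.
In Python, from station import manip, snapshot, calibration, job_done gives the robot as it stands. The module is installed in compiled form; this text tells all that it offers.
- The arm moves only by the shell command python3 -m creep 'ROWS'. ROWS is JSON, a list of rows, each a list of 5 numbers: the shift along the tool's x, y, z in m, then the turn about the tool's z in rad, then the opening, from 0 (shut) to 1 (fully open). In form: [[dx, dy, dz, yaw, grip], ...]. A call has exactly 5 rows; each row shifts and turns the commanded pose from where the row before left it, along the tool's axes as they then stand; what a row does not reach is not made up. A row lasts 1/12 s, in which the tool goes at most 41.7 mm and 7.16 degrees, less where a joint would pass 70% of its speed; a pose out of reach is approached as far as the arm can. A call with a gripper value outside its range is refused whole. The fingers move at their own pace and stop on an object; the grip force is fixed at half the most. Time passes only in rows, so rows that do not move let the fingers close, or fill a call up. It gives the time, the measured TCP pose, the force, the opening and the grip force at its end, in the units of the state.
- manip.read_state(): the state, without advancing time (a new reading comes with each control period).
- snapshot(name): name is "scene" or "top"; returns (picture, depth): 400x640x3 uint8, red, green, blue; 400x640 float32, m along the optical axis (not along the pixel's ray), 0 where there is no reading.
- calibration(name): a dict with "fx", "fy", "cx", "cy" (pixels), "rvec" (rotation vector, rad) and "tvec" (3), from world to camera coordinates, as OpenCV has them. Camera axes: x right, y down, z forward; pixel columns grow to the right and rows downward; lengths in m; the calibration is good to about 2 mm. A picture is of the moment at which its call begins. calibration takes no time and is no camera call.
- job_done(): hands the job in; it is judged then, once.
The state is a dict: "t": time; "joint_positions": joint angles; "qvel": joint speeds; "joint_efforts": joint torques, N m; "position": TCP position; "ee_rot": TCP orientation; "force": force on the tool from outside, world axes, zero at the start; "wrist_torque": the same for the moment, N m; "gripper_width": opening from 0.0 (shut) to 1.0 (fully open); "gripper_force": force on a finger pad.
Only numpy, scipy, OpenCV 4.12 (cv2) and the standard library are available. Lean on these libraries where they do the work, as an engineer would, in place of code of your own. Each camera call takes 0.05 s, during which the arm holds its last target. There are 200 camera calls.

## Task

The low cupboard on the worktop stands open at both ends. Slide shut the door at the end where the salt shaker stands, fully home against the frame. Leave the other door open as it is, and do not disturb the salt shaker or the egg cup inside.

Things in the scene. Friction and masses are not known exactly. Their poses are not given: they have to be found in the camera images.
- cupboard: Fixed low dark wooden cupboard, 100 mm deep (x), 470 wide (y), 135 high, solid top. Origin: centre of its underside; x from front to back (away from the robot), y to its left end as the robot sees it. Two pale wooden doors, each half the width, slide along y in its front (x = -0.050), the right one 13 mm further back. Both are part open, leaving a gap at each end.
- salt_shaker_center (a point): Centre (half-way up) of the salt shaker: round white body with a grey domed cap, 42 mm across, 74 mm tall, standing on the cupboard's 12 mm thick floor behind the gap at one end, the left or the right.
- egg_cup_center (a point): Centre (half-way up) of the cream footed egg cup, 49 mm across, 60 mm tall, standing in the same way behind the gap at the other end.
- door_left (a joint): The left pale wooden door. Value in m: 0 = fully closed, its left edge against the left end of the frame; grows as the door slides right (towards the middle) and opens, up to 0.090. It starts 0.050 to 0.085 open. Pushed slowly it resists with 2 to 3 N, and it stays where it is left.
- door_right (a joint): The right pale wooden door. Value in m: 0 = fully closed, its right edge against the right end of the frame; grows as the door slides left (towards the middle) and opens, up to 0.090. It starts 0.050 to 0.085 open. Pushed slowly it resists with 2 to 3 N, and it stays where it is left.
- door_left_handle (a point): Centre of the left door's handle, an upright dark wooden fin near the door's left edge: 12 mm thick along the track, 58 mm tall, top 17 mm below the cupboard's top, clear on both sides. Point 19 mm in front of the cupboard's front, 16 mm behind the fin's free edge; axes as the cupboard's. Closing pushes it left (cupboard +y); door closed, it is at cupboard (+0.203 y, 0.089 z).
- door_right_handle (a point): Centre of the right door's handle, an upright dark wooden fin near the door's right edge: 12 mm thick along the track, 58 mm tall, top 17 mm below the cupboard's top, clear on both sides. Point 19 mm in front of the cupboard's front, 16 mm behind the fin's free edge; axes as the cupboard's. Closing pushes it right (cupboard -y); door closed, it is at cupboard (-0.203 y, 0.089 z).

How it is judged:
By the outcome, as a careful person would: the job done as asked, in the order asked, and still so for the second after the job is handed in, with the robot touching nothing.
It also fails if it takes over 29 s, if anything falls off the work surface, if the arm or the gripper's body presses on something with over 40 N, if the wrist force passes 120 N, or if a joint passes its speed limit or range.

## Working session

There is one attempt and no reset: what is moved stays moved. The work goes in short steps, Python scripts to look and compute and a shell command to move; the robot and the scene stay as the last step left them, time stands still between calls to the robot, and variables do not carry over. Pictures are saved under pics/ and viewed, at most 10 in all, crops included, and the job is handed in when it is done.

```bash
mkdir -p pics; cat > h.py <<'E'
import numpy as np, cv2
from station import manip, snapshot, calibration
def cloud(n,d):
    c=calibration(n);R=cv2.Rodrigues(np.array(c["rvec"],float))[0];t=np.array(c["tvec"],float).ravel()
    v,u=np.mgrid[:400,:640];P=np.stack([(u-c["cx"])/c["fx"]*d,(v-c["cy"])/c["fy"]*d,d],-1)
    return (P-t)@R
E
python3 - <<'E'
from h import *
for n in("scene","top"):
    p,d=snapshot(n);np.savez(n,p=p,d=d,w=cloud(n,d));cv2.imwrite(f"pics/{n}0.png",p[...,::-1])
    c=calibration(n);R=cv2.Rodrigues(np.array(c["rvec"],float))[0];print(n,-R.T@np.array(c["tvec"]).ravel(),c["fx"])
s=manip.read_state();print(s["t"],s["position"],s["ee_rot"],s["gripper_width"])
E
```

```text
scene [-0.23240993  0.49188776  0.5392149 ] 475.3713274956108
top [0.42698885 0.07801493 0.97807758] 430.30536346646846
0.1 [ 0.19506656 -0.48718512  0.25589147] [[ 9.28361998e-01  3.71677218e-01 -2.16240801e-04]
 [ 3.71677263e-01 -9.28361613e-01  8.53228242e-04]
 [ 1.16375840e-04 -8.72476464e-04 -9.99999613e-01]] 0.9992387928977284
```

View pics/scene0.png

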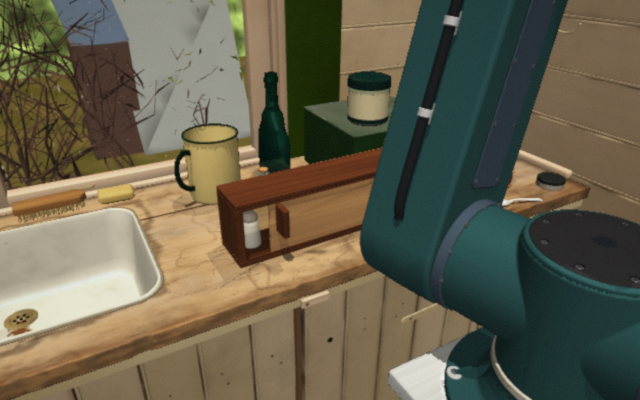

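View pics/top0.png

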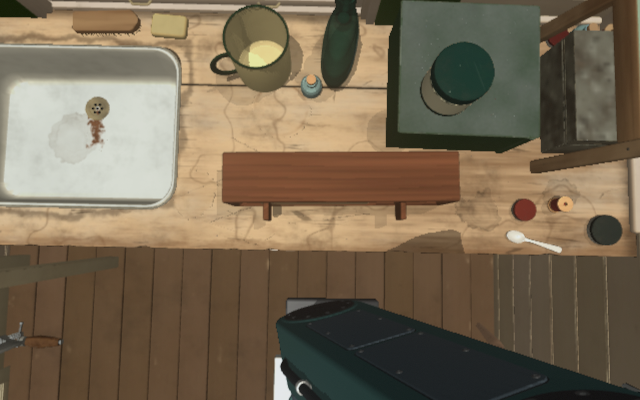

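The scene view shows a tall white body with a grey cap behind the left gap, around (252,230), and the left fin at (283,220). The top view shows the fins at (267,212) and (400,212) and the cupboard top spanning columns 222–459. Next I'll measure these.

```bash
python3 - <<'E'
from h import *
z=np.load("top.npz");w=z["w"];p=z["p"]
m=np.zeros((400,640),bool);m[148:225,215:465]=1
T=m&(abs(w[...,2]-.135)<.008);r=cv2.minAreaRect(w[T][:,:2].astype(np.float32)*1000);print("top",r,np.median(w[T][:,2]));print(cv2.boxPoints(r).round())
for a,b in((255,280),(390,412)):
    q=np.zeros_like(m);q[207:222,a:b]=1;q&=(abs(w[...,2]-.118)<.012)
    P=w[q];print("fin",len(P),np.percentile(P,[2,50,98],axis=0).round(4).tolist())
s=np.load("scene.npz");w=s["w"];p=s["p"]
for u,v in((252,215),(252,240),(283,220),(284,210),(330,215)):print(u,v,p[v,u],w[v,u].round(3))
cv2.imwrite("pics/crop.png",cv2.resize(p[150:280,200:360,::-1],None,fx=4,fy=4))
E
```

```text
top ((537.70263671875, 24.773452758789062), (100.15234375, 470.5425109863281), 1.196218490600586) 0.1352754334901665
[[ 483.  259.]
 [ 493. -211.]
 [ 593. -209.]
 [ 583.  261.]]
fin 96 [[0.4498, 0.1668, 0.1087], [0.4636, 0.1721, 0.1176], [0.4759, 0.1788, 0.1216]]
fin 88 [[0.4573, -0.1087, 0.1092], [0.4693, -0.1015, 0.1179], [0.4815, -0.0961, 0.1213]]
252 215 [117 111  96] [0.526 0.211 0.082]
252 240 [146 141 125] [0.519 0.218 0.031]
283 220 [52 27 12] [0.453 0.179 0.099]
284 210 [108  58  30] [0.453 0.177 0.12 ]
330 215 [142 102  64] [0.489 0.057 0.059]
```

View pics/crop.png

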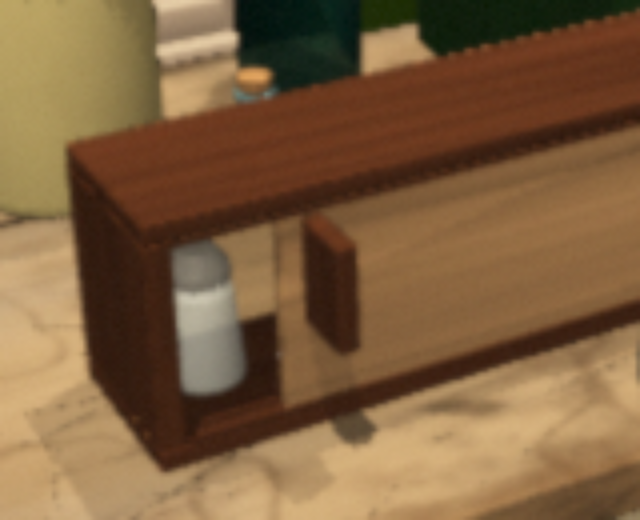

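```bash
R='[[0,0,0,-0.1113,0],[0,0,0,-0.1113,0],[0,0,0,-0.1113,0],[0,0,0,-0.1113,0],[0,0,0,-0.1113,0]]'; 
python3 -m creep '[[0,0,0,-0.1113,0],[0,0,0,-0.1113,0],[0,0,0,-0.1113,0],[0,0,0,-0.1113,0],[0,0,0,-0.1113,0]]'
```

```text
t: 0.52
position: [0.1951, -0.4873, 0.256]
ee_rot: [[0.588, 0.809, -0.0], [0.809, -0.588, 0.001], [0.0, -0.0, -1.0]]
force: [-0.2, -0.1, 0.1]
gripper_width: 0.295
gripper_force: 0.0
```

The turn goes the right way. The unused shell variable `R` in that command was a slip: the rows that ran were typed out in full, and I'll keep doing that.

```bash
python3 -m creep '[[0,0,0,-0.1113,0],[0,0,0,-0.1113,0],[0,0,0,-0.1113,0],[0,0,0,-0.1113,0],[0,0,0,-0.1113,0]]' >/dev/null
python3 -m creep '[[0,0,0,-0.1113,0],[0,0,0,-0.1113,0],[0,0,0,-0.1113,0],[0,0,0,-0.1113,0],[0,0,0,-0.1113,0]]' >/dev/null
python3 -m creep '[[0,0,0,-0.1113,0],[0,0,0,-0.1113,0],[0,0,0,-0.1113,0],[0,0,0,-0.1113,0],[0,0,0,-0.1113,0]]' >/dev/null
python3 -m creep '[[0,0,0,-0.1113,0],[0,0,0,-0.1113,0],[0,0,0,-0.1113,0],[0,0,0,-0.1113,0],[0,0,0,-0.1113,0]]'
python3 -m creep '[[-0.011,0.024,0,0,0],[-0.011,0.024,0,0,0],[-0.011,0.024,0,0,0],[-0.011,0.024,0,0,0],[-0.011,0.024,0,0,0]]'
```

```text
t: 2.18
position: [0.1951, -0.4873, 0.256]
ee_rot: [[-1.0, -0.027, -0.0], [-0.027, 1.0, 0.001], [0.0, 0.001, -1.0]]
force: [-0.4, -0.1, 0.4]
gripper_width: -0.003
gripper_force: 0.0
t: 2.6
position: [0.2477, -0.3649, 0.256]
ee_rot: [[-1.0, -0.021, -0.0], [-0.021, 1.0, 0.001], [0.0, 0.001, -1.0]]
force: [0.5, -0.5, 0.1]
gripper_width: 0.003
gripper_force: 0.0
```

```bash
python3 -m creep '[[-0.011,0.0235,0,0,0],[-0.011,0.0235,0,0,0],[-0.011,0.0235,0,0,0],[-0.011,0.0235,0,0,0],[-0.011,0.0235,0,0,0]]' >/dev/null
python3 -m creep '[[-0.011,0.0235,0,0,0],[-0.011,0.0235,0,0,0],[-0.011,0.0235,0,0,0],[-0.011,0.0235,0,0,0],[-0.011,0.0235,0,0,0]]' >/dev/null
python3 -m creep '[[-0.011,0.0235,0,0,0],[-0.011,0.0235,0,0,0],[-0.011,0.0235,0,0,0],[-0.011,0.0235,0,0,0],[-0.011,0.0235,0,0,0]]' >/dev/null
python3 -m creep '[[-0.011,0.0235,0,0,0],[-0.011,0.0235,0,0,0],[-0.011,0.0235,0,0,0],[-0.011,0.0235,0,0,0],[0,0,0,0,0]]'
```

```text
t: 4.27
position: [0.4478, 0.0876, 0.2558]
ee_rot: [[-1.0, -0.024, -0.0], [-0.024, 1.0, 0.001], [0.0, 0.001, -1.0]]
force: [-0.3, 0.1, 0.3]
gripper_width: 0.002
gripper_force: 0.0
```

```bash
python3 -m creep '[[-0.004,0.005,0.01,0,0],[-0.004,0.005,0.02,0,0],[-0.004,0.005,0.02,0,0],[0,0,0.02,0,0],[0,0,0.02,0,0]]'
python3 -m creep '[[0,0,0.02,0,0],[0,0,0.02,0,0],[0,0,0.015,0,0],[0,0,0.006,0,0],[0,0,0,0,0]]'
python3 - <<'E'
from h import *
p,d=snapshot("top");w=cloud("top",d);cv2.imwrite("pics/t1.png",cv2.resize(p[120:270,200:480,::-1],None,fx=2.8,fy=2.8))
p,d=snapshot("scene");cv2.imwrite("pics/s1.png",cv2.resize(p[150:280,200:360,::-1],None,fx=4,fy=4))
E
```

```text
t: 4.68
position: [0.4581, 0.0996, 0.1646]
ee_rot: [[-1.0, -0.021, -0.001], [-0.021, 1.0, -0.0], [0.001, -0.0, -1.0]]
force: [0.6, -0.1, 0.3]
gripper_width: 0.001
gripper_force: 0.0
t: 5.1
position: [0.4574, 0.0995, 0.1039]
ee_rot: [[-1.0, -0.021, -0.003], [-0.021, 1.0, -0.0], [0.003, -0.0, -1.0]]
force: [-0.1, -0.2, -0.1]
gripper_width: -0.005
gripper_force: 0.0
```

View pics/s1.png

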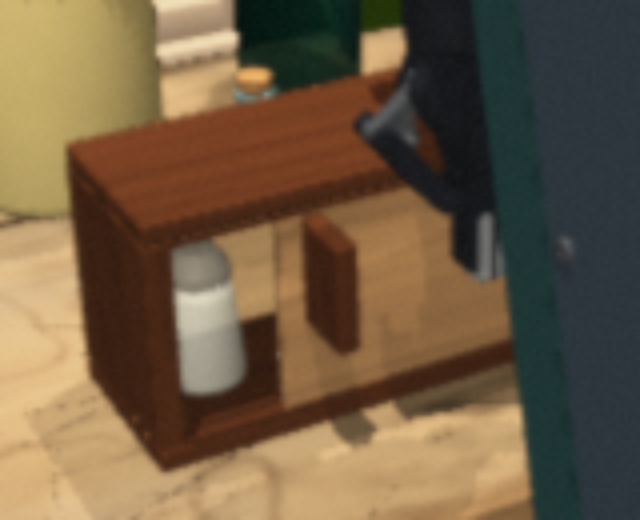

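The fingertips are in front of the left door, right of the fin (at crop pixel 480,275), and level with the fin's height range. The salt shaker is untouched. I'll start pushing left.

```bash
python3 -m creep '[[-0.001,0.01,0,0,0],[0,0.01,0,0,0],[0,0.008,0,0,0],[0,0.006,0,0,0],[0,0.006,0,0,0]]'
python3 -m creep '[[0,0.005,0,0,0],[0,0.005,0,0,0],[0,0.005,0,0,0],[0,0.005,0,0,0],[0,0.005,0,0,0]]'
```

```text
t: 5.62
position: [0.4586, 0.141, 0.1055]
ee_rot: [[-1.0, -0.023, 0.0], [-0.023, 1.0, 0.0], [-0.0, 0.0, -1.0]]
force: [-0.3, 0.6, 0.2]
gripper_width: -0.0
gripper_force: 0.0
t: 6.03
position: [0.458, 0.1652, 0.1053]
ee_rot: [[-1.0, -0.021, 0.0], [-0.021, 1.0, -0.0], [-0.0, -0.0, -1.0]]
force: [-0.9, -2.2, 2.1]
gripper_width: 0.0
gripper_force: 2.1
```

```bash
python3 -m creep '[[0,0.005,0,0,0],[0,0.005,0,0,0],[0,0.005,0,0,0],[0,0.005,0,0,0],[0,0.005,0,0,0]]'
python3 -m creep '[[0,0.002,0,0,0],[0,0.002,0,0,0],[0,0.002,0,0,0],[0,0.002,0,0,0],[0,0.002,0,0,0]]'
```

```text
t: 6.45
position: [0.4574, 0.1904, 0.1053]
ee_rot: [[-1.0, -0.022, -0.0], [-0.022, 1.0, -0.0], [0.0, -0.0, -1.0]]
force: [-1.5, -3.1, 2.0]
gripper_width: -0.003
gripper_force: 2.2
t: 6.87
position: [0.4572, 0.2, 0.1053]
ee_rot: [[-1.0, -0.022, -0.0], [-0.022, 1.0, 0.0], [0.0, 0.0, -1.0]]
force: [-1.8, -2.1, 1.2]
gripper_width: 0.005
gripper_force: 2.1
```

```bash
python3 - <<'E'
from h import *
p,d=snapshot("top");w=cloud("top",d)
q=np.zeros((400,640),bool);q[207:222,222:275]=1;q&=(abs(w[...,2]-.118)<.008)
print(len(w[q]),np.percentile(w[q],[2,50,98],axis=0).round(4).tolist())
p,d=snapshot("scene");cv2.imwrite("pics/s2.png",cv2.resize(p[150:280,200:360,::-1],None,fx=4,fy=4))
E
```

```text
Traceback (most recent call last):
IndexError: index -1 is out of bounds for axis 0 with size 0
```

Still about 2–3 N, which is just the sliding friction. I'll go on in small steps until the force jumps.

```bash
python3 -m creep '[[0,0.001,0,0,0],[0,0.001,0,0,0],[0,0.001,0,0,0],[0,0.001,0,0,0],[0,0.001,0,0,0]]'
python3 - <<'E'
from h import *
p,d=snapshot("scene");cv2.imwrite("pics/s2.png",cv2.resize(p[150:280,200:360,::-1],None,fx=4,fy=4))
E
```

```text
t: 7.33
position: [0.4571, 0.205, 0.1053]
ee_rot: [[-1.0, -0.022, -0.0], [-0.022, 1.0, -0.0], [0.0, -0.0, -1.0]]
force: [-1.7, -1.8, 3.3]
gripper_width: -0.001
gripper_force: 2.0
```

View pics/s2.png

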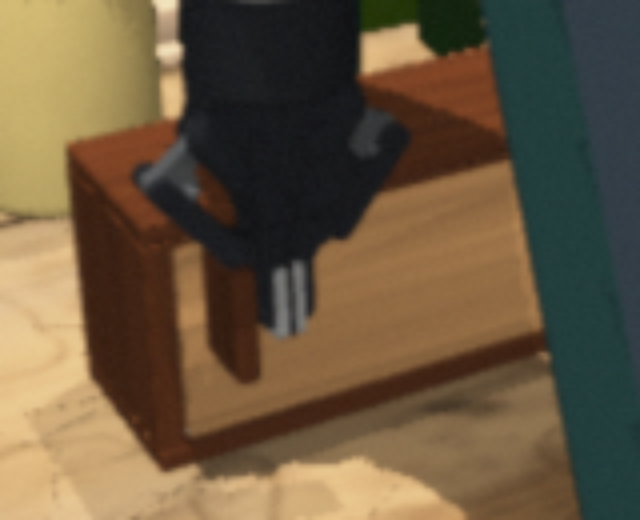

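The door is nearly shut, with the finger's side on the fin near (240,270). I'll go on until the stop.

```bash
python3 -m creep '[[0,0.001,0,0,0],[0,0.001,0,0,0],[0,0.001,0,0,0],[0,0,0,0,0],[0,0,0,0,0]]'
python3 -m creep '[[0,0.001,0,0,0],[0,0.001,0,0,0],[0,0.0,0,0,0],[0,0,0,0,0],[0,0,0,0,0]]'
```

```text
t: 7.8
position: [0.4571, 0.2073, 0.1053]
ee_rot: [[-1.0, -0.021, 0.0], [-0.021, 1.0, -0.002], [-0.0, -0.002, -1.0]]
force: [-1.9, -8.2, 3.1]
gripper_width: 0.002
gripper_force: 5.5
t: 8.22
position: [0.457, 0.2075, 0.1053]
ee_rot: [[-1.0, -0.02, 0.0], [-0.02, 1.0, -0.006], [-0.0, -0.006, -1.0]]
force: [-0.1, -25.4, 7.6]
gripper_width: 0.0
gripper_force: 13.7
```

The door has hit its stop: 25 N and the position no longer advances. I'll back off, lift and check.

```bash
python3 -m creep '[[0,-0.003,0,0,0],[0,-0.008,0,0,0],[0,-0.015,0,0,0],[0,-0.02,0,0,0],[0,-0.014,0,0,0]]'
python3 -m creep '[[0.002,0,-0.02,0,0],[0.002,0,-0.03,0,0],[0.002,0,-0.03,0,0],[0,0,-0.03,0,0],[0,0,-0.02,0,0]]' >/dev/null
python3 -m creep '[[0.01,-0.03,0,0,0],[0.01,-0.03,0,0,0],[0.01,-0.03,0,0,0],[0.01,-0.03,0,0,0],[0.01,-0.03,0,0,0]]' >/dev/null
python3 -m creep '[[0.01,-0.03,0,0,0],[0.01,-0.03,0,0,0],[0.01,-0.03,0,0,0],[0.01,-0.03,0,0,0],[0,0,0,0,0]]'
python3 - <<'E'
from h import *
p,d=snapshot("top");w=cloud("top",d)
for a,b in((235,275),(390,412)):
    q=np.zeros((400,640),bool);q[207:222,a:b]=1;q&=(abs(w[...,2]-.118)<.012);P=w[q];print(len(P),len(P) and np.percentile(P,[2,50,98],axis=0).round(4).tolist())
p,d=snapshot("scene");cv2.imwrite("pics/s3.png",cv2.resize(p[150:280,200:360,::-1],None,fx=4,fy=4))
E
```

```text
t: 8.63
position: [0.4584, 0.1489, 0.1053]
ee_rot: [[-1.0, -0.022, 0.0], [-0.022, 1.0, 0.0], [-0.0, 0.0, -1.0]]
force: [-0.2, -0.4, 0.5]
gripper_width: -0.0
gripper_force: 0.0
t: 9.88
position: [0.3673, -0.1261, 0.2353]
ee_rot: [[-1.0, -0.018, 0.001], [-0.018, 1.0, -0.001], [-0.001, -0.001, -1.0]]
force: [0.3, 1.3, -0.2]
gripper_width: 0.004
gripper_force: 0.0
96 [[0.4488, 0.2195, 0.107], [0.4626, 0.2242, 0.117], [0.4749, 0.2304, 0.1206]]
89 [[0.4573, -0.1085, 0.107], [0.4694, -0.1017, 0.1176], [0.4815, -0.096, 0.1206]]
```

View pics/s3.png

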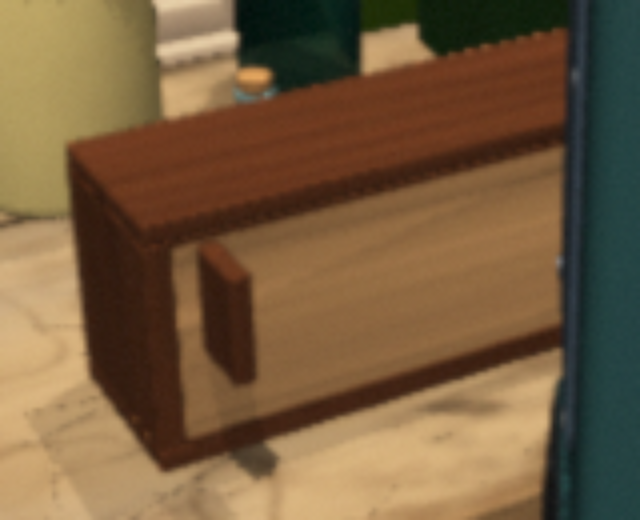

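The left door sits flush with the end frame, its fin at (228,310) in the crop. The measured fin position, y ≈ 0.225, agrees with the closed position within the calibration error. The right fin hasn't moved.

```bash
python3 -c "
from station import job_done
print(job_done())"
```

```text
the job is handed in; nothing more can be done
None
```

The left door, at the salt shaker's end, is shut fully against the frame; the right door's handle has not moved, the robot touched only the left door's handle, and the job is handed in at about 10 s.

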